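# Scan the orange stock bin and dock the scanner

### The job

Book out stock with the cordless wand scanner: pick it up, point its red window square at the centre of the orange-framed label from about 100 mm away, and hold it steady there for two seconds. Then lay the scanner gently down in its white charging dock, flat between the two end stops and along the dock, and let go. Do not scan the blue-framed label, do not touch the bins, and leave the other things on the bench where they are.

Things in the scene. Friction and masses are not known exactly. Their poses are not given: they have to be found in the camera images.
- scanner: Cordless wand, 170 long, 0.15-0.31 kg, lying loose belly down on the bench. Black handle 40 wide x 40 high, x -85 to +30; yellow head 56 wide x 44 high, x +30 to +85, red window at its end. Origin: centre of underside, near below the centre of mass; z up, x out of the window along the beam, which points within 40 deg of world +x at the start. Grip across the handle at the origin, 25 up.
- window (a point): Centre of the red window at the scanner's nose, 85 ahead of its origin and 22 above its underside; axes as the scanner's.
- reading_point (a point): The point on the beam 100 in front of the red window (185 ahead of the scanner's origin, 22 above the underside); axes as the scanner's. It is to lie on the centre of the label for a reading.
- dock: White charging dock, fixed: plate 220 long (x) x 90 wide x 10 thick with a flush black pad 190 x 62; at each end a stop rises to 26 above the bench, 200 free between stops, no side walls. Origin: centre of underside, on the bench; x along it, z up; x within 25 deg of world x. Scanner goes in either way round. Scanner and dock lie on different sides of the robot (left, right).
- orange_label: Label to scan: white 78 x 44 card with black bars in an orange frame 100 wide (y) x 60 (x), on the sloped front of a grey bin. Origin: centre of its face, 56 above the bench; z straight out of the face, towards the robot's side and 30 deg above level; y level along the width; x along the slope.
- blue_label: The same label with a blue frame, on the other bin; not to be scanned. Origin and axes as for the orange label. Which bin stands left and which right varies.
- orange_bin: Grey open stock bin with the orange-framed label, fixed: 200 deep (x) x 150 wide x 133 high, full of white modules. Its front, facing -x, slopes back 30 deg from upright up to 104 high; the label's centre is 78 ahead of the bin's centre on that side. Origin: centre of underside; z up. Turned up to 17 deg either way.
- blue_bin: The same grey bin with the blue-framed label, full of black parts. Origin and axes as for the orange bin.
- tape_roll: Bystander: brown ring of tape lying flat, 96 across, hole 60, 25 high. Origin: centre of the underside.
- glue_bottle: Bystander: white bottle with red cap standing upright, 60 across, 150 high. Origin: centre of the underside.
- screw_box: Bystander: cardboard box of screws, 100 x 70 x 50 high. Origin: centre of the underside.
There are look-alikes about, which are no part of the job. What is shaped like the dock but purple is not meant.

How it is judged:
By the outcome, as a careful person would: the job done as asked, in the order asked, and still so for the second after the job is handed in, with the robot touching nothing.
It also fails if it takes over 50 s, if anything falls off the work surface, if the arm or the gripper's body presses on something with over 40 N, if the wrist force passes 120 N, or if a joint passes its speed limit or range.

### The arm

A 7-joint arm with a two-finger parallel gripper is mounted at the origin on the work surface. World frame = base frame: x ahead of the robot, y to its left, z up, the work surface at z = 0. Lengths are in m, angles in rad, forces in N, time in s.
With the tool pointing down it reaches from about 0.425 to 0.925 m from the base axis. Payload 6.8 kg.
Tool frame: the origin (TCP) lies on the front face of the gripper's body, between the roots of the fingers; the fingertips stand 73 mm ahead of it and the grasp point (between the pads) lies 54 mm ahead of it (env.nose_length is the distance from the TCP to the fingertips, in m); z points along the fingers, y is the line along which they close (so a half turn about z gives the same grasp; the last joint's range is limited). The gripper opens to 85 mm and grips with 20 to 120 N. Pads are 22 mm wide; open, the fingers measure 114 mm over their backs; the gripper's body (76 mm by 85 mm) begins 54 mm behind the grasp point. The pads swing forward as they close: fully open they stand 13 mm farther back than shut.
Start: joints at [-1.234, 0.477, 0.022, 1.555, -0.011, 1.109, -0.083], TCP at [0.29, 0.609, 0.304] pointing down, gripper open.
Joint ranges: [-2.96, 2.96], [-0.34, 2.1], [-1.41, 1.46], [0.24, 2.44], [-1.37, 4.51], [0.17, 1.92], [-2.96, 2.96]. Speed limits (rad/s): [2.39, 2.39, 3.14, 3.14, 3.14, 3.14, 3.14].

### API

Orientations are given as a unit quaternion [w, x, y, z].
In Python, from cell import env, kin, camera, calibration, job gives the robot as it stands. The module is installed in compiled form; this text tells all that it offers. Calls block until the motion is done:
- env.reach(position, orientation): joint-space move of the TCP to a pose.
- env.movel(position, velocity=0.15, rot=None, stop_force=None): straight line of the TCP; rot=None keeps the orientation; velocity is the mean speed in m/s. With stop_force (N) it stops when the force on the tool has changed by that much, and returns True; else False.
- env.goto_joints(angles): joint-space move.
- env.grip(opening, f_grip=None): finger opening in m; f_grip is the grip in N (None keeps the last); returns when the fingers have stopped.
- env.dwell(seconds).
- kin.inverse_kinematics(position, orientation): joint angles nearest the present ones, or None.
- env.get_state(): the state.
- camera(name): name is "scene" or "top" or "wrist"; returns (picture, depth): 480x640x3 uint8, blue, green, red; 480x640 float32, m along the optical axis (not along the pixel's ray), 0 where there is no reading.
- calibration(name): a dict with "fx", "fy", "cx", "cy" (pixels), "rvec" (rotation vector, rad) and "tvec" (3), from world to camera coordinates, as OpenCV has them. Camera axes: x right, y down, z forward; pixel columns grow to the right and rows downward; lengths in m; the calibration is good to about 2 mm. A picture is of the moment at which its call begins: read the wrist's pose just before it. calibration takes no time and is no camera call; for the wrist camera it gives the pose at the moment of the call.
A pose or a line that the arm cannot do raises env.PlanningError and nothing moves.
- job.job_done(): hands the job in; it is judged then, once.
The state is a dict: "time": time; "qpos": joint angles; "joint_velocities": joint speeds; "joint_torque": joint torques, N m; "tcp_pos": TCP position; "orientation": TCP orientation; "force": force on the tool from outside, world axes, zero at the start; "torque": the same for the moment, N m; "opening": finger opening in m; "gripper_force": force on a finger pad.
Only numpy, scipy, OpenCV 4.12 (cv2) and the standard library are available. Lean on these libraries where they do the work, as an engineer would, in place of code of your own. Each camera call takes 0.05 s, during which the arm holds its last target. There are 200 camera calls.

## Working session

There is one attempt and no reset: what is moved stays moved. The work goes in short steps, each a Python script; the robot and the scene stay as the last script left them, time stands still between calls to the robot, and variables do not carry over. Pictures are saved under pics/ and viewed, at most 10 in all, crops included, and the job is handed in when it is done.

```bash
mkdir -p pics
cat > h.py <<'E'
import numpy as np, cv2
from cell import env, kin, camera, calibration, job
from scipy.spatial.transform import Rotation as R
def snap(name, tag):
    c=calibration(name); im,d=camera(name); np.savez(f'{tag}.npz',im=im,d=d,**{k:np.array(v,float) for k,v in c.items()})
    cv2.imwrite(f'pics/{tag}.png',im); return im,d,c
def load(tag):
    z=np.load(tag+'.npz'); return z['im'],z['d'],z
def pts(d,c):
    """world point per pixel from depth"""
    v,u=np.mgrid[:480,:640]
    P=np.stack([(u-c['cx'])/c['fx']*d,(v-c['cy'])/c['fy']*d,d],-1)
    M=cv2.Rodrigues(np.array(c['rvec'],float))[0]
    return (P-np.array(c['tvec']).ravel())@M
def ray(c,u,v,z):
    """pixel -> world point on plane z"""
    M=cv2.Rodrigues(np.array(c['rvec'],float))[0]; t=np.array(c['tvec']).ravel()
    o=-M.T@t; r=M.T@np.array([(u-c['cx'])/c['fx'],(v-c['cy'])/c['fy'],1]); return o+r*(z-o[2])/r[2]
def q2R(q): return R.from_quat([q[1],q[2],q[3],q[0]])
def R2q(r): x=r.as_quat(); return [x[3],x[0],x[1],x[2]]
E
python3 - <<'E'
from h import *
for n in ('top','scene'):
    snap(n,n+'0'); c=calibration(n); print(n,c)
print(env.get_state())
E
```

```text
top {'fx': 493.544157087532, 'fy': 493.544157087532, 'cx': 324.79901505188883, 'cy': 229.531424670285, 'rvec': array([ 2.1645003 , -2.2192951 ,  0.08913712]), 'tvec': array([-0.10509053,  0.5900257 ,  1.43566782])}
scene {'fx': 508.7810946070524, 'fy': 508.7810946070524, 'cx': 319.31010927810894, 'cy': 232.8294477689472, 'rvec': array([ 1.67469291,  2.07662429, -0.68644453]), 'tvec': array([ 0.22977248, -0.41030536,  1.61097273])}
{'time': 0.1, 'qpos': array([-1.2341238 ,  0.47772896,  0.02233347,  1.55633027, -0.0115002 ,
        1.10931832, -0.08309771]), 'joint_velocities': array([-2.97944724e-04, -2.05852610e-03,  7.15876279e-06, -2.80014992e-03,
        2.20876714e-04, -6.45734669e-04, -5.89602620e-04]), 'joint_torque': array([ 4.07910295e-03, -5.97764146e+01,  1.61345713e+00, -2.81950557e+01,
        1.27938436e-02,  5.03298841e-03, -1.60472467e-05]), 'tcp_pos': array([0.29024073, 0.60895954, 0.30302436]), 'orientation': array([-1.25515617e-04,  2.20542738e-01,  9.75376960e-01, -8.18879648e-04]), 'force': array([ 0.86746097, -0.29306794,  0.65749031]), 'torque': array([ 0.00369405, -0.0246272 , -0.00042976]), 'gripper_force': 0.0, 'opening': 0.08539176924944558}
```

View pics/top0.png

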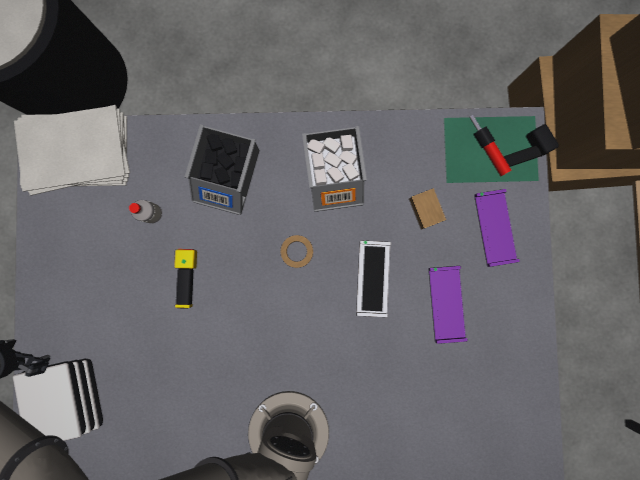

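View pics/scene0.png

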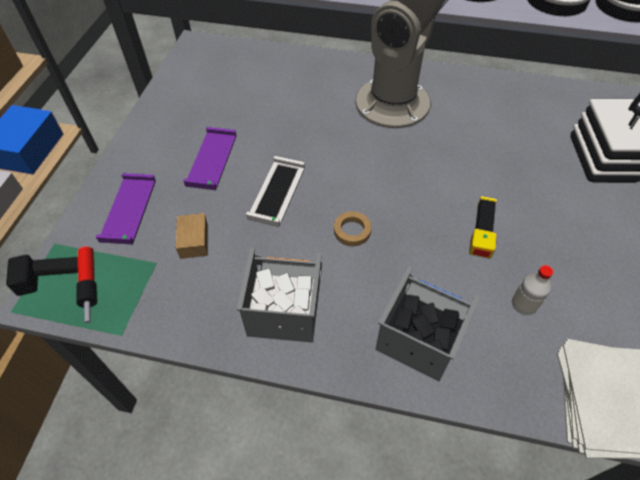

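The top view shows the scanner (yellow head at (185,259), handle to (183,305)), the white dock at (374,279), the orange label at (338,198) and the blue label at (215,197). The scene view agrees: scanner (484,228), dock (276,190). Next I take coarse positions from the masks and depth.

```bash
cat >> h.py <<'E'
def blob(m,k=1):
    n,l,s,ce=cv2.connectedComponentsWithStats(m.astype(np.uint8)); o=np.argsort(-s[1:,4])[:k]+1
    return [(l==i) for i in o]
E
python3 - <<'E'
from h import *
for t in ('top0','scene0'):
    im,d,c=load(t); P=pts(d,c); h=cv2.cvtColor(im,cv2.COLOR_BGR2HSV); H,S,V=[h[...,i].astype(int) for i in range(3)]
    bench=(P[...,2]>-.03)&(P[...,2]<.2)&(P[...,0]>.2)&(abs(P[...,1])<.75)
    M={'yellow':(abs(H-26)<6)&(S>180)&(V>120),'orange':(abs(H-14)<4)&(S>190)&(V>120),'blue':(abs(H-110)<8)&(S>150)&(V>80)}
    M['dockwhite']=(S<30)&(V>190)&(P[...,2]<.05)
    M['black']=(V<50)&(P[...,2]<.05)
    for k,m in M.items():
        for b in blob(m&bench,3):
            p=P[b]; v,u=np.nonzero(b); print(t,k,b.sum(),(u.mean().round(1),v.mean().round(1)),np.median(p,0).round(3),p.min(0).round(3),p.max(0).round(3))
E
```

```text
top0 yellow 315 (np.float64(184.3), np.float64(258.4)) [0.513 0.287 0.044] [0.487 0.262 0.036] [0.537 0.315 0.052]
top0 yellow 41 (np.float64(182.3), np.float64(306.0)) [0.376 0.295 0.041] [0.372 0.277 0.035] [0.38  0.314 0.045]
top0 orange 105 (np.float64(337.0), np.float64(194.6)) [ 0.688 -0.151  0.074] [ 0.661 -0.208  0.032] [ 0.7   -0.111  0.088]
top0 orange 6 (np.float64(332.5), np.float64(203.0)) [ 0.664 -0.144  0.035] [ 0.663 -0.152  0.028] [ 0.665 -0.137  0.039]
top0 orange 5 (np.float64(340.0), np.float64(202.0)) [ 0.666 -0.166  0.033] [ 0.666 -0.172  0.031] [ 0.667 -0.16   0.037]
top0 blue 124 (np.float64(215.3), np.float64(194.4)) [0.694 0.189 0.077] [0.659 0.144 0.032] [0.713 0.242 0.089]
top0 blue 2 (np.float64(205.5), np.float64(200.0)) [0.682 0.228 0.031] [0.682 0.226 0.028] [0.682 0.23  0.034]
top0 blue 2 (np.float64(209.5), np.float64(201.0)) [0.679 0.216 0.032] [0.679 0.215 0.031] [0.679 0.218 0.032]
top0 dockwhite 320 (np.float64(364.6), np.float64(269.7)) [ 0.474 -0.224  0.012] [ 0.344 -0.307  0.002] [ 0.55  -0.208  0.034]
top0 dockwhite 238 (np.float64(385.5), np
[... 1071 characters left out ...]
606.6), np.float64(394.4)) [0.847 0.536 0.048] [0.734 0.462 0.031] [0.961 0.612 0.05 ]
scene0 dockwhite 267 (np.float64(262.2), np.float64(193.7)) [ 0.461 -0.295  0.013] [ 0.337 -0.308  0.006] [ 0.549 -0.242  0.033]
scene0 dockwhite 244 (np.float64(609.3), np.float64(454.1)) [0.958 0.535 0.028] [0.946 0.495 0.022] [0.97  0.593 0.033]
scene0 black 940 (np.float64(275.9), np.float64(191.0)) [ 0.441 -0.259  0.013] [ 0.347 -0.291  0.007] [ 0.525 -0.227  0.02 ]
scene0 black 788 (np.float64(49.6), np.float64(270.6)) [ 0.803 -0.721  0.036] [ 0.77  -0.75   0.009] [ 0.87  -0.658  0.05 ]
scene0 black 451 (np.float64(485.2), np.float64(215.0)) [0.431 0.291 0.041] [0.383 0.272 0.017] [0.479 0.313 0.047]
```

Both views agree: scanner about (0.456, 0.292) and 44 mm high, dock about (0.44, -0.259), label about (0.677, -0.158, 0.056). I'll check that the poses are reachable, then take wrist views of the scanner from two places.

```bash
cat >> h.py <<'E'
F=R.from_matrix(np.diag([-1.,1,-1]))
def tool(Rs,o,up=.025):
    """TCP pos, quat that holds a scanner with rotation Rs and origin o"""
    m=Rs.as_matrix(); return np.array(o)+m[:,2]*(up+.054), R2q(Rs*F)
def Rlab(yaw,pitch=np.pi/6): return R.from_euler('ZY',[yaw,pitch])
E
python3 - <<'E'
from h import *
yaw=0
for yaw in (-.12,0,.12):
    Rs=Rlab(yaw); m=Rs.as_matrix(); o=np.array([.677,-.158,.056])-m@[.185,0,.022]
    print(o, kin.inverse_kinematics(*tool(Rs,o)))
print(kin.inverse_kinematics(*tool(Rlab(-.1,0),[.44,-.259,.01])))
p,q=tool(Rlab(-.06,0),[.456,.292,.20]); env.reach(p,q); snap('wrist','w0')
env.movel(p+[-.04,-.05,0.03],.2); snap('wrist','w1'); print(env.get_state()['time'])
a=cv2.imread('pics/w0.png');b=cv2.imread('pics/w1.png'); cv2.imwrite('pics/w01.png',cv2.resize(np.hstack([a,b]),(800,300)))
E
```

```text
[ 0.50701657 -0.13750351  0.12944744] [-0.13566621  0.67871613  0.40883247  1.644328   -0.18639738  1.3952361
  1.7910377 ]
[ 0.5057853  -0.158       0.12944744] [-0.13053657  0.67764224  0.40219576  1.64379348 -0.12382112  1.37930536
  1.88130897]
[ 0.50701657 -0.17849649  0.12944744] [-0.12184384  0.67572907  0.39012383  1.64281246 -0.0598627   1.3586405
  1.96789401]
[ 0.11869706  0.56172868  0.3669753   2.11573408 -0.38917003  0.52786835
  2.24448508]
2.05
```

View pics/w01.png

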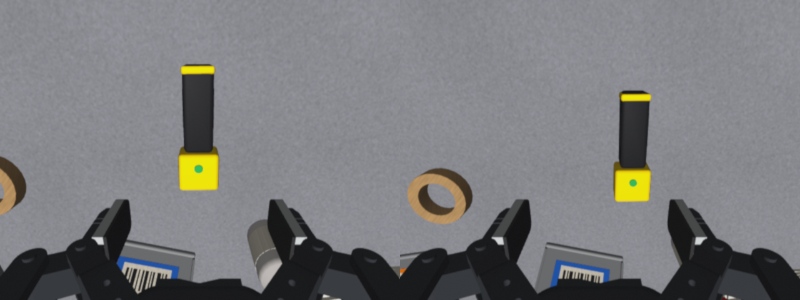

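The wrist views show the scanner, nose towards the bottom: head (198,170), tail strip (198,70) in the left half, and the same scanner shifted in the right half. I'll triangulate the green dot for height and fit the handle axis.

Run:
```python
from h import *
L=[]
for t in ('w0','w1'):
    im,d,c=load(t); P=pts(d,c); h=cv2.cvtColor(im,cv2.COLOR_BGR2HSV); H,S,V=[h[...,i].astype(int) for i in range(3)]
    y=(abs(H-27)<6)&(S>150)&(V>100)
    bl=blob(y,2); g=blob((abs(H-65)<15)&(S>80)&cv2.dilate(bl[0].astype(np.uint8),np.ones((9,9))).astype(bool),1)[0]
    v,u=np.nonzero(g); gu=(u.mean(),v.mean()); print(t,'dot',gu,'depth',np.median(P[g],0).round(4),'ray44',ray(c,*gu,.044).round(4))
    L.append((c,gu))
    # tops by depth
    for k,b,z0,z1 in (('head',bl[0]|g,.040,.055),('tail',bl[1],.036,.05)):
        m=b&(P[...,2]>z0)&(P[...,2]<z1); v,u=np.nonzero(m); 
        Q=np.array([ray(c,a,bb,.044 if k=='head' else .04)[:2] for a,bb in zip(u,v)]); r=cv2.minAreaRect(Q.astype(np.float32))
        print(k,m.sum(),'z',np.median(P[m][:,2]).round(4),'mean',Q.mean(0).round(4),'rect',np.round(r[0],4),np.round(r[1],4),r[2])
def pm(c):
    K=np.array([[c['fx'],0,c['cx']],[0,c['fy'],c['cy']],[0,0,1]]); return K@np.c_[cv2.Rodrigues(np.array(c['rvec']))[0],np.array(c['tvec']).ravel()]
X=cv2.triangulatePoints(pm(L[0][0]),pm(L[1][0]),np.array(L[0][1]),np.array(L[1][1])).ravel(); print('triang dot',(X[:3]/X[3]).round(4))
```

```text
w0 dot (np.float64(317.45045045045043), np.float64(270.22522522522524)) depth [0.5018 0.2901 0.044 ] ray44 [0.502  0.2902 0.044 ]
head 3408 z 0.0425 mean [0.5069 0.2899] rect [0.5071 0.2899] [0.0535 0.0523] 86.54553985595703
tail 731 z 0.039 mean [0.3741 0.297 ] rect [0.3741 0.2972] [0.0401 0.01  ] 87.75782775878906
w1 dot (np.float64(372.65168539325845), np.float64(292.55056179775283)) depth [0.5021 0.2904 0.0442] ray44 [0.502  0.2901 0.044 ]
head 2660 z 0.0425 mean [0.5068 0.2892] rect [0.5068 0.289 ] [0.0538 0.0525] 86.5111083984375
tail 559 z 0.039 mean [0.3738 0.296 ] rect [0.3742 0.2962] [0.0413 0.0101] 86.53205871582031
triang dot [0.5022 0.2902 0.0437]
```

Scanner: origin about (0.452, 0.2925), yaw about -0.056, top measured at 43.7 mm against 44. Now close views of the label and the dock, two places each, before grasping.

Run:
```python
from h import *
q=R2q(R.from_euler('z',0)*F)
env.reach([.60,-.13,.36],q); snap('wrist','l0')
env.movel([.63,-.19,.36],.25); snap('wrist','l1')
env.reach([.43,-.24,.36],q); snap('wrist','k0')
env.movel([.45,-.28,.33],.25); snap('wrist','k1'); print(env.get_state()['time'])
cv2.imwrite('pics/lk.png',cv2.resize(np.vstack([np.hstack([cv2.imread(f'pics/{x}.png') for x in r]) for r in (('l0','l1'),('k0','k1'))]),(800,600)))
```

```text
5.4083
```

View pics/lk.png

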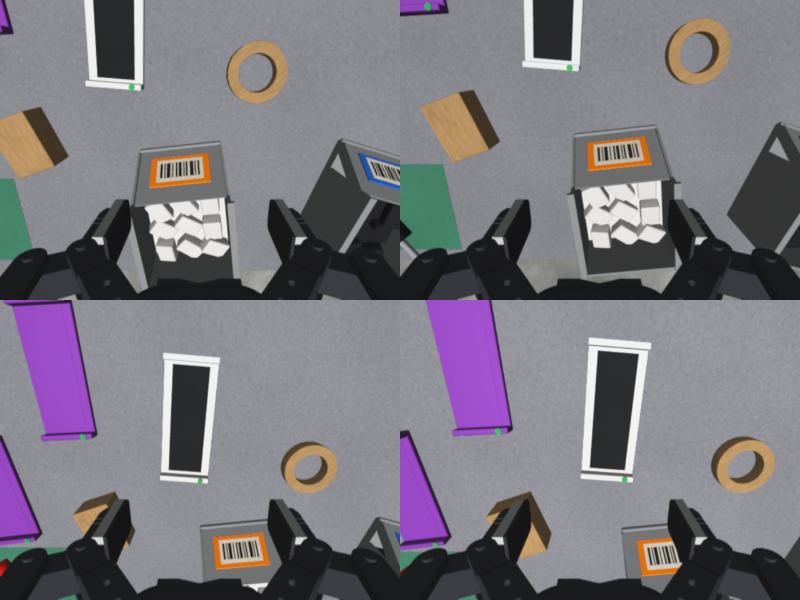

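The label shows whole at (180,170) and (618,152) in the upper tiles, and the dock whole at (189,420) and (613,412) in the lower ones.

```bash
cat >> h.py <<'E'
def pm(c):
    K=np.array([[c['fx'],0,c['cx']],[0,c['fy'],c['cy']],[0,0,1]]); return K@np.c_[cv2.Rodrigues(np.array(c['rvec']))[0],np.array(c['tvec']).ravel()]
def tri(c0,c1,a,b):
    X=cv2.triangulatePoints(pm(c0),pm(c1),np.array(a,float).T.copy(),np.array(b,float).T.copy()); return (X[:3]/X[3]).T
def quad(m):
    """4 corners of a mask's hull, from fitted sides, ordered by column+row"""
    k=max(cv2.findContours(m.astype(np.uint8),cv2.RETR_EXTERNAL,cv2.CHAIN_APPROX_NONE)[0],key=cv2.contourArea)
    h=cv2.convexHull(k); e=.01*cv2.arcLength(h,True); a=h
    while len(a)>4: a=cv2.approxPolyDP(h,e,True); e*=1.2
    a=a.reshape(-1,2).astype(float); k=k.reshape(-1,2).astype(float); L=[]
    for i in range(4):
        p,q=a[i],a[(i+1)%4]; n=np.linalg.norm(q-p); d=(q-p)/n; s=(k-p)@d; w=abs((k-p)@[-d[1],d[0]])
        f=cv2.fitLine(k[(s>.1*n)&(s<.9*n)&(w<4)].astype(np.float32),cv2.DIST_HUBER,0,.01,.01).ravel(); L.append(np.cross([f[2],f[3],1],[f[2]+f[0],f[3]+f[1],1]))
    C=np.array([np.cross(L[i-1],L[i]) for i in range(4)]); C=C[:,:2]/C[:,2:]
    ce=C.mean(0); C=C[np.argsort(np.arctan2(*(C-ce).T[::-1]))]; return C
E
python3 - <<'E'
from h import *
def hsv(im): h=cv2.cvtColor(im,cv2.COLOR_BGR2HSV); return [h[...,i].astype(int) for i in range(3)]
A=[];cs=[]
for t in ('l0','l1'):
    im,d,c=load(t);H,S,V=hsv(im);P=pts(d,c); b=blob((abs(H-14)<5)&(S>200)&(V>120))[0]; C=quad(b); A.append(C); cs.append(c)
    k=np.zeros((480,640),np.uint8); cv2.fillConvexPoly(k,C.round().astype(int),1); p=P[(cv2.erode(k,np.ones((5,5)))>0)&(d>0)]
    ce=p.mean(0); n=np.linalg.svd(p-ce,full_matrices=False)[2][2]; n*=np.sign(n[2]); print(t,C.round(1).tolist(),'depth ctr',ce.round(4),'n',n.round(4))
X=tri(*cs,*A); print('label corners',X.round(4),'ctr',X.mean(0).round(4),'sides',np.linalg.norm(X-np.roll(X,-1,0),axis=1).round(4))
w=(X[1]-X[0]+X[2]-X[3]);w/=np.linalg.norm(w);print('width dir',w)
B=[];cs=[]
for t in ('k0','k1'):
    im,d,c=load(t);H,S,V=hsv(im);P=pts(d,c); 
    w=(S<40)&(V>180)&(P[...,2]<.05)&(P[...,0]<.6); blk=(V<70)&(P[...,2]<.03)&(P[...,2]>.002)&(abs(P[...,0]-.44)<.11)&(abs(P[...,1]+.255)<.05)
    for k,m in (('pad',blob(blk)[0]),):
        C=quad(m); B.append(C);cs.append(c); Q=np.array([ray(c,*x,.01) for x in C]); print(t,k,'ctr',Q.mean(0).round(4),'sides',np.linalg.norm(Q-np.roll(Q,-1,0),axis=1).round(4),'depth z',np.median(P[m][:,2]).round(4)); e=Q[1]+Q[0]-Q[2]-Q[3]; print('yaw',np.arctan2(e[1],e[0]),'other',Q[0]-Q[1])
X=tri(*cs,*B); print('pad tri',X.round(4))
E
```

```text
l0 [[243.7, 255.0], [331.4, 245.7], [336.1, 289.6], [239.7, 299.4]] depth ctr [ 0.6777 -0.1595  0.0581] n [-0.8591 -0.0981  0.5024]
l1 [[301.0, 229.0], [390.2, 219.0], [401.4, 261.5], [301.0, 272.1]] depth ctr [ 0.678  -0.1597  0.0583] n [-0.8589 -0.0971  0.5028]
label corners [[ 0.6668 -0.2084  0.0365]
 [ 0.6577 -0.1135  0.0312]
 [ 0.6856 -0.1101  0.0822]
 [ 0.6986 -0.2071  0.0778]] ctr [ 0.6772 -0.1598  0.057 ] sides [0.0955 0.0582 0.098  0.0522]
width dir [-0.11428625  0.99343532 -0.00499153]
k0 pad ctr [ 0.4384 -0.2587  0.01  ] sides [0.0581 0.1849 0.0577 0.1852] depth z 0.0089
yaw 3.0634287328722607 other [-0.00463246 -0.05791587  0.        ]
k1 pad ctr [ 0.4385 -0.2586  0.01  ] sides [0.0584 0.1856 0.058  0.1853] depth z 0.0088
yaw 3.063800160442403 other [-0.00453878 -0.05824939  0.        ]
pad tri [[ 0.3438 -0.2805  0.0099]
 [ 0.3485 -0.2227  0.0126]
 [ 0.5323 -0.2372  0.0118]
 [ 0.5287 -0.2948  0.0097]]
```

Measured against the text:
- **Label:** (0.6775, -0.1597, 0.057), yaw 0.113, 30.2° above level. The text gives 56 mm and 30°.
- **Dock:** (0.4385, -0.2587), pad at about 10 mm, yaw -0.078.

Now grasp, lift, and look.

Run:
```python
from h import *
Rs=Rlab(-.056,0); p,q=tool(Rs,[.452,.2925,0])
env.reach(p+[0,0,.12],q); print(env.movel(p,.12,stop_force=15),env.get_state()['tcp_pos']-p)
env.grip(0.0,60); s=env.get_state(); print(s['opening'],s['gripper_force'],s['force'])
env.movel(p+[0,0,.15],.15); s=env.get_state(); print(s['opening'],s['force'],s['time'])
for n in ('top','scene','wrist'): snap(n,n+'2')
t=cv2.imread('pics/top2.png')[180:360,80:320]; sc=cv2.imread('pics/scene2.png')[130:310,360:600]; cv2.imwrite('pics/g.png',cv2.resize(np.hstack([t,sc,cv2.resize(cv2.imread('pics/wrist2.png'),(240,180))]),(800,200)))
```

```text
False [0.00044736 0.00024885 0.00061373]
0.03881013090635094 61.48199915885925 [-1.31796982  0.01023532  5.38654081]
0.039000834667433405 [-0.18296974 -0.43585953 -2.41386748] 10.3083
```

View pics/g.png

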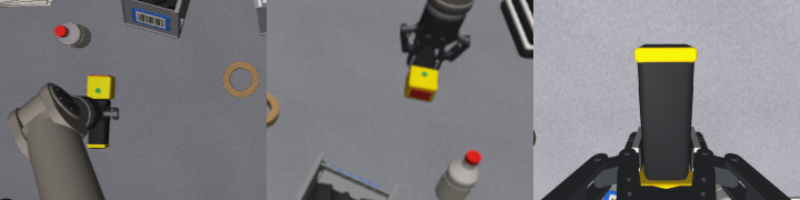

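The scanner is held in all three tiles: head at (100,85), red window at (420,95), and the handle centred between the fingers in the wrist tile. I'll measure its pose in the hand.

Run:
```python
from h import *
s=env.get_state(); Rt=q2R(s['orientation']); Rs=Rt*F.inv(); o=np.array(s['tcp_pos'])-Rs.as_matrix()[:,2]*.079
print('nominal o',o,Rs.as_euler('ZYX'))
for t in ('wrist2','scene2','top2'):
    im,d,c=load(t); P=(pts(d,c)-o)@Rs.as_matrix(); h=cv2.cvtColor(im,cv2.COLOR_BGR2HSV); H,S,V=[h[...,i].astype(int) for i in range(3)]
    box=(d>0)&(abs(P[...,0])<.11)&(abs(P[...,1])<.045)&(P[...,2]>-.02)&(P[...,2]<.07)
    y=box&(abs(H-27)<6)&(S>150)&(V>80)
    hd=y&(P[...,0]>.02); tl=y&(P[...,0]<-.06)
    for k,m in (('head',hd),('tail',tl),('dot',box&(abs(H-65)<15)&(S>80)),('red',box&((H<6)|(H>174))&(S>150)&(P[...,0]>.07))):
        if m.sum()>3: p=P[m]; print(t,k,m.sum(),'med',np.median(p,0).round(4),'lo',np.percentile(p,2,0).round(4),'hi',np.percentile(p,98,0).round(4))
    top=box&(P[...,2]>.032)&(P[...,2]<.05)&(P[...,0]<-.03)&(P[...,0]>-.08)&(abs(P[...,1])<.015)
    if top.sum()>30:
        p=P[top]; f=np.polyfit(p[:,0],p[:,2],1); print(t,'handle top slope',f, top.sum())
```

```text
nominal o [0.45150039 0.29210082 0.14900804] [-0.05593808  0.00137313 -0.00133366]
wrist2 head 2402 med [0.0298 0.0004 0.0366] lo [ 0.0287 -0.0234  0.0207] hi [0.0315 0.0238 0.0405]
wrist2 tail 5223 med [-0.0787  0.0002  0.0386] lo [-0.083  -0.0192  0.0364] hi [-0.0741  0.0193  0.0402]
wrist2 handle top slope [-0.01140858  0.03746507] 17036
scene2 head 557 med [ 0.0641 -0.0037  0.0439] lo [ 0.0291 -0.0274  0.0177] hi [0.0848 0.0253 0.0478]
scene2 dot 9 med [0.0508 0.0005 0.0451] lo [ 0.0463 -0.0033  0.044 ] hi [0.0517 0.0034 0.0471]
scene2 red 100 med [ 0.0849 -0.0008  0.0217] lo [ 0.0824 -0.0165  0.0114] hi [0.0882 0.017  0.0336]
top2 head 416 med [ 0.0609 -0.0029  0.0434] lo [ 0.0346 -0.0267  0.0345] hi [0.0856 0.0246 0.0489]
top2 tail 51 med [-0.0757 -0.0007  0.0407] lo [-0.0787 -0.0201  0.0352] hi [-0.0716  0.0187  0.0453]
top2 dot 13 med [ 0.0523 -0.0003  0.0449] lo [ 0.0478 -0.0033  0.041 ] hi [0.057  0.0047 0.0496]
top2 handle top slope [-0.01222273  0.03926519] 224
```

In-hand pose matches nominal to about 1 mm (window at x 84.9, z 21.7). Move level to the orange side, tilt, read.

Run:
```python
from h import *
Lc=np.array([.6775,-.1597,.0565]); Rs=Rlab(.113,np.radians(30)); m=Rs.as_matrix(); o=Lc-m@[.185,0,.022]
env.reach(*tool(Rlab(.113,0),[.42,-.18,.18])); print(env.get_state()['qpos'].round(2))
env.reach(*tool(Rs,o-m[:,0]*.05+[0,0,.01])); p,q=tool(Rs,o)
env.movel(p,.06); s=env.get_state(); print(s['tcp_pos']-p,s['joint_velocities'].round(3).max(),s['force'],s['time'])
for n in ('scene','top','wrist'): snap(n,n+'3')
Rs=q2R(s['orientation'])*F.inv(); print(Rs.as_euler('ZYX'))
mm=Rs.as_matrix(); oo=np.array(s['tcp_pos'])-mm[:,2]*.079; print('reading pt err',oo+mm@[.185,0,.022]-Lc,'angle',np.degrees(np.arccos(-(mm[:,0]@np.array([-.859,-.0976,.5026])))))
for t in ('scene3','top3','wrist3'):
    im,d,c=load(t); P=(pts(d,c)-oo)@mm; h=cv2.cvtColor(im,cv2.COLOR_BGR2HSV); H,S,V=[h[...,i].astype(int) for i in range(3)]
    box=(d>0)&(abs(P[...,0])<.11)&(abs(P[...,1])<.045)&(P[...,2]>-.02)&(P[...,2]<.07); y=box&(abs(H-27)<6)&(S>150)&(V>80)
    for k,w in (('head',y&(P[...,0]>.02)),('tail',y&(P[...,0]<-.06)),('dot',box&(abs(H-65)<15)&(S>80))):
        if w.sum()>3: p=P[w]; print(t,k,w.sum(),'med',np.median(p,0).round(4),'hi',np.percentile(p,98,0).round(4))
    top=box&(P[...,2]>.03)&(P[...,2]<.05)&(P[...,0]<-.03)&(P[...,0]>-.08)&(abs(P[...,1])<.015)
    if top.sum()>30: print('slope',np.polyfit(P[top][:,0],P[top][:,2],1))
```

```text
[-0.09  0.17  0.4   2.13 -0.09  0.86  2.05]
[-0.00017937 -0.0001905   0.00019997] 0.001 [-0.24814895 -0.20177753 -2.46326618] 13.8333
[ 1.12581081e-01  5.23696990e-01 -1.63233714e-04]
reading pt err [-0.00018596 -0.00025614  0.00018704] angle nan
scene3 head 531 med [0.0567 0.0025 0.0437] hi [0.0822 0.028  0.0488]
scene3 dot 8 med [0.0491 0.0004 0.0455] hi [0.0511 0.003  0.0485]
top3 tail 60 med [-0.0783  0.0015  0.0413] hi [-0.0732  0.0201  0.0465]
slope [-0.01726778  0.04028848]
wrist3 head 2537 med [0.0307 0.0002 0.0367] hi [0.0323 0.024  0.0409]
wrist3 tail 5238 med [-0.0778  0.0001  0.0389] hi [-0.0732  0.0194  0.0404]
slope [-0.01280763  0.03766982]<stdin>:8: RuntimeWarning: invalid value encountered in arccos
```

The scanner hasn't slipped and the reading point is on target, so I hold, then go to the dock.

Run:
```python
from h import *
env.dwell(2.8); s=env.get_state(); print(s['time'],s['tcp_pos'])
m=(q2R(s['orientation'])*F.inv()).as_matrix()
env.movel(np.array(s['tcp_pos'])-m[:,0]*.07,.1)
Rs=Rlab(-.078,0); D=np.array([.4385,-.2587,0])
env.reach(*tool(Rs,D+[0,0,.10]))
env.movel(tool(Rs,D+[0,0,.03])[0],.12)
for n in ('top','scene','wrist'): snap(n,n+'4')
s=env.get_state(); print(s['time'],s['force'],s['tcp_pos']-tool(Rs,D+[0,0,.03])[0])
t=cv2.imread('pics/top4.png')[200:350,280:480]; sc=cv2.imread('pics/scene4.png')[110:260,180:380]; cv2.imwrite('pics/d.png',cv2.resize(np.hstack([t,sc,cv2.resize(cv2.imread('pics/wrist4.png'),(200,150))]),(800,200)))
```

```text
16.7833 [ 0.54662977 -0.17456244  0.19835833]
19.1833 [ 0.30269071  0.32625261 -3.38677423] [ 0.00064803 -0.00020461  0.00080337]
```

View pics/d.png

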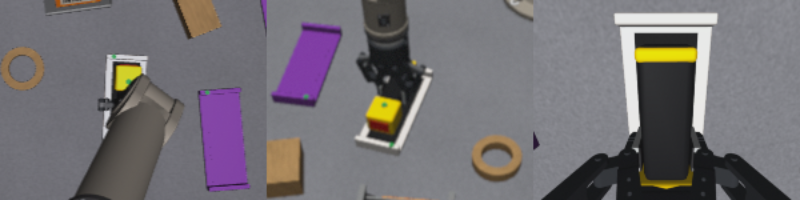

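The scanner hovers centred and parallel over the white dock (wrist tile: tail strip (667,55) inside the rear stop (667,18)). Lower to contact, release, retreat and check.

Run:
```python
from h import *
Rs=Rlab(-.078,0); D=np.array([.4385,-.2587,0])
r=env.movel(tool(Rs,D+[0,0,.007])[0],.025,stop_force=5); s=env.get_state(); print(r,s['tcp_pos'][2]-.079,s['force'])
env.grip(.055,20); env.dwell(.2); env.grip(.085); p=np.array(env.get_state()['tcp_pos'])
env.movel(p+[0,0,.12],.12); env.movel(p+[-.0,0,.25],.25); snap('wrist','w5'); print(env.get_state()['time'],env.get_state()['opening'])
snap('scene','scene5')
im,d,c=load('w5'); P=(pts(d,c)-D)@Rs.as_matrix(); h=cv2.cvtColor(im,cv2.COLOR_BGR2HSV); H,S,V=[h[...,i].astype(int) for i in range(3)]
y=(abs(H-27)<6)&(S>150)&(V>80)&(abs(P[...,0])<.15)&(abs(P[...,1])<.08)
for b in blob(y,2): q=P[b]; print(b.sum(),np.median(q,0).round(4),np.percentile(q,2,0).round(4),np.percentile(q,98,0).round(4))
sc=cv2.imread('pics/scene5.png')[80:280,140:407]; cv2.imwrite('pics/e.png',cv2.resize(np.hstack([sc,cv2.resize(im,(267,200))]),(800,300)))
```

```text
True 0.010526370190353754 [-0.99127974  0.26105879  5.3707905 ]
22.6917 0.08506276253729513
2852 [0.0531 0.0008 0.0523] [ 0.0293 -0.0254  0.0352] [0.0817 0.0263 0.0541]
610 [-0.0789  0.0001  0.0488] [-0.0839 -0.0197  0.0102] [-0.0738  0.0204  0.051 ]
```

View pics/e.png

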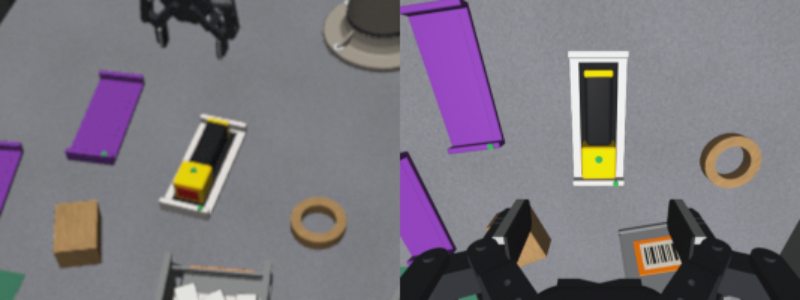

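The scanner lies flat and centred in the white dock between the stops ((600,125) in the right tile), and the gripper is clear.

```bash
python3 -c "
from cell import job
print(job.job_done())"
```

```text
the job is handed in; nothing more can be done
None
```

The job is handed in: I held the scanner on the orange label for 2.8 s, then laid it flat and centred in the white dock and let go, about 23 s in all; no verdict was returned.

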